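Raise the counterweighted window of a probe enclosure to its height mark

TASK

Push the sliding front window of the clear probe enclosure up to its height mark: with your fingertips beneath the window's lip, raise it smoothly and without flinging it until the underside of the lip is level with the pointer of the small brass clip on the left side rail, then leave it standing there and move clear. Only push from below: do not pinch the lip or touch its top face, and do not shift the clip. Leave all the other things where they are.

Things in the scene. Friction and masses are not known exactly. Their poses are not given: they have to be found in the camera images.
- hood: Enclosure fixed to the bench: aluminium frame, clear panes, 380 mm wide (y), 290 deep (x), 320 tall, probe stand inside. Origin on the bench, 170 mm behind the front sill; x points into it; turned up to 17 deg. The front rises from a sill 30 mm high, leaning back at 55 deg from the horizontal, between side rails 340 mm apart. The window slides up this slope; below it the front is open.
- lip_edge (a point): Mid outer edge of the underside of the window's lip: a red-brown bar 260 mm long on the window's bottom edge, standing out 38 mm square to it (to the robot and up), 13 mm thick: lower plate (sash_c0) 8, cap (sash_c1) 5 set back 8 mm from the outer edge. Axes: z up the slope, as the window slides; x square to the window, inwards and down; y along the lip to the robot's left. Moves with the window.
- sash (a joint): Travel of the window up its slope, m: 0 lowest (the lip then stands 70 mm up the slope from the sill), 0.17 fully up (a stop). It starts between 0 and 0.02. It is counterweighted and slightly stiff: it takes about 2 to 5 N along the slope to move and stays where it is left.
- mark (a joint): Position of the clip on the left rail, m, on the same scale as the window: when the window's travel equals it, the underside of the lip is level with the pointer's middle. Between 0.075 and 0.15. The clip is stiff.
- mark_tip (a point): Inner tip of the clip's pointer, mid-thickness, just beyond the left end of the lip. The clip is a brass block 22 x 34 x 22 mm with a steel thumb screw, on the left side rail (+y); its pointer, 3 mm thick, points inwards along the lip. Axes as for lip_edge.
- weight: Bystander: loose steel disc weight, 56 mm across, 26 mm tall, in front of the enclosure's left corner; origin under its centre.
- holder: Bystander: loose round aluminium sample holder, 56 mm across, with two small posts, 48 mm tall, in front of the enclosure's right corner; origin under its centre.
- jar: Bystander: small jar, 40 mm across, 50 mm tall, standing inside the enclosure; origin under its centre.
- meter: Bystander: handheld multimeter lying flat, 150 x 75 x 44 mm, to one side; origin under its centre.
- tray: Bystander: open parts tray, 120 x 90 x 35 mm, to one side; origin under its centre.
- driver: Bystander: screwdriver lying on the bench, 170 mm long, to one side.
- cup: Bystander: steel cup, 66 mm across, 70 mm tall, to one side; origin under its centre.

How it is judged:
By the outcome, as a careful person would: the job done as asked, in the order asked, and still so for the second after the job is handed in, with the robot touching nothing.
It also fails if it takes over 40 s, if anything falls off the work surface, if the arm or the gripper's body presses on something with over 40 N, if the wrist force passes 120 N, or if a joint passes its speed limit or range.

ROBOT

A 7-joint arm with a two-finger parallel gripper is mounted at the origin on the work surface. World frame = base frame: x ahead of the robot, y to its left, z up, the work surface at z = 0. Lengths are in m, angles in rad, forces in N, time in s.
With the tool pointing down it reaches from about 0.425 to 0.875 m from the base axis. Payload 4.7 kg.
Tool frame: the origin (TCP) lies between the finger pads; the fingertips stand 14 mm ahead of it and the grasp point (between the pads) lies 5 mm behind it; z points along the fingers, y is the line along which they close (so a half turn about z gives the same grasp; the last joint's range is limited). The gripper opens to 87 mm and grips with 3 to 60 N. Pads are 19 mm wide; open, the fingers measure 117 mm over their backs; the gripper's body (75 mm by 190 mm) begins 51 mm behind the grasp point.
Start: joints at [0.014, 0.321, -0.07, 1.45, 0.023, 1.371, -0.057], TCP at [0.65, -0, 0.237] pointing down, gripper open.
Joint ranges: [-2.86, 2.86], [-0.3, 2.09], [-1.38, 1.24], [0.06, 2.45], [-1.56, 4.7], [0.09, 2.05], [-2.69, 2.69]. Speed limits (rad/s): [2.57, 2.57, 3.14, 3.14, 3.14, 3.14, 3.14].

INTERFACE

Orientations are given as a rotation vector (axis times angle).
In Python, from bench import get_state, get_image, camera_params, close_job gives the robot as it stands. The module is installed in compiled form; this text tells all that it offers.
- The arm moves only by the tool arm_command, never from a script. Its argument "motion" is a list of rows, each a list of 5 numbers: the finger opening in mm, from 0 to 87, then the shift along the tool's x, y, z in mm, then the turn about the tool's z in degrees. In form: [[gripper, x, y, z, spin], ...]. A call has 1 to 5 rows; each row is the pose to reach, as a shift and turn from the pose commanded when the call began, along the tool's axes at that moment; what a row does not reach only later rows make up. A row lasts 1/12 s, in which the tool goes at most 41.7 mm and 7.16 degrees, less where a joint would pass 70% of its speed; a pose out of reach is approached as far as the arm can. A call with a gripper value outside its range is refused whole. The fingers move at their own pace and stop on an object; "newtons" is the grip in N (left out, the last holds). Time passes only in rows, so rows that repeat a pose let the fingers close. It gives the time, the measured TCP pose, the force, the opening and the grip force at its end, in the units of the state.
- get_state(): the state, without advancing time (a new reading comes with each control period).
- get_image(name): name is "scene" or "side" or "wrist"; returns (picture, depth): 400x640x3 uint8, red, green, blue; 400x640 float32, m along the optical axis (not along the pixel's ray), 0 where there is no reading.
- camera_params(name): a dict with "intrinsics" (3x3 intrinsics, pixels), "D" ([k1, k2, p1, p2, k3] as OpenCV has them; the pictures are not rectified), "extrinsics" (4x4, takes a point from camera to world coordinates). Camera axes: x right, y down, z forward; pixel columns grow to the right and rows downward; lengths in m; the calibration is good to about 2 mm. A picture is of the moment at which its call begins: read the wrist's pose just before it. camera_params takes no time and is no camera call; for the wrist camera it gives the pose at the moment of the call.
- close_job(): hands the job in; it is judged then, once.
The state is a dict: "time": time; "joint_positions": joint angles; "qd": joint speeds; "joint_torque": joint torques, N m; "position": TCP position; "tool_rot": TCP orientation; "ft_force": force on the tool from outside, world axes, zero at the start; "torque": the same for the moment, N m; "grip_width": opening from 0.0 (shut) to 1.0 (fully open); "grip_force": force on a finger pad.
Only numpy, scipy, OpenCV 4.12 (cv2) and the standard library are available. Lean on these libraries where they do the work, as an engineer would, in place of code of your own. Each camera call takes 0.05 s, during which the arm holds its last target. There are 200 camera calls.

## Working session

There is one attempt and no reset: what is moved stays moved. The work goes in short steps, Python scripts to look and compute and a tool call to move; the robot and the scene stay as the last step left them, time stands still between calls to the robot, and variables do not carry over. Pictures are saved under pics/ and viewed, at most 10 in all, crops included, and the job is handed in when it is done.

Besides the shell and the picture viewer there is one more tool, called after "Emit:" as name([rows], argument=value, ...), one row to a line, values as JSON. arm_command: Moves the arm, as the interface text tells. Its arguments: {"type":"object","properties":{"motion":{"type":"array"},"newtons":{"type":"number"}},"required":["motion"]}

```bash
mkdir -p pics; cat > h.py <<'E'
import numpy as np, cv2
from bench import *
def save(n,f):
    p=camera_params(n); im,d=get_image(n); np.savez('pics/'+f+'.npz',im=im,d=d,K=p['intrinsics'],D=p['D'],E=p['extrinsics'])
    cv2.imwrite('pics/'+f+'.png',im[:,:,::-1]); return im,d
def load(f): return np.load('pics/'+f+'.npz')
def ray(z,uv):
    q=cv2.undistortPoints(np.array(uv,float).reshape(-1,1,2),np.array(z['K']),np.array(z['D'])).reshape(-1,2)
    v=np.c_[q,np.ones(len(q))]; return z['E'][:3,3],v@z['E'][:3,:3].T
def tri(z1,a,z2,b):
    o1,r1=ray(z1,[a]);o2,r2=ray(z2,[b]);A=np.c_[r1[0],-r2[0]]
    t=np.linalg.lstsq(A,o2-o1,rcond=None)[0];p,q=o1+t[0]*r1[0],o2+t[1]*r2[0]
    return (p+q)/2,np.linalg.norm(p-q)
def pts(z,uv):
    o,r=ray(z,uv); d=np.array([z['d'][int(v),int(u)] for u,v in uv]); return o+r*d[:,None],d
E
python3 -c "
from h import *
for n in ('scene','side'): save(n,n+'0');p=camera_params(n);print(n,np.round(p['extrinsics'],3).tolist(),np.round(p['intrinsics'],0).tolist())
s=get_state();print(s['time'],s['position'],s['tool_rot'],s['ft_force'])
a=load('scene0')['im'];b=load('side0')['im'];
"
```

```text
scene [[1.0, -0.007, 0.027, 0.547], [-0.024, -0.692, 0.721, -1.132], [0.014, -0.722, -0.692, 1.174], [0.0, 0.0, 0.0, 1.0]] [[494.0, 0.0, 321.0], [0.0, 494.0, 195.0], [0.0, 0.0, 1.0]]
side [[-0.977, -0.11, 0.182, 0.377], [-0.212, 0.54, -0.815, 1.074], [-0.009, -0.835, -0.551, 0.809], [0.0, 0.0, 0.0, 1.0]] [[461.0, 0.0, 320.0], [0.0, 461.0, 193.0], [0.0, 0.0, 1.0]]
0.1 [ 6.49527384e-01 -4.39076277e-05  2.35554698e-01] [-2.22057658e+00 -2.22066680e+00  2.04350801e-03] [ 0.54868092 -0.07233144 -0.16540153]
```

View pics/scene0.png

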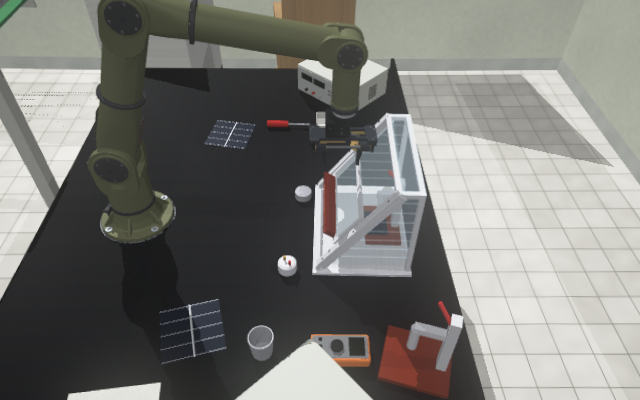

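View pics/side0.png

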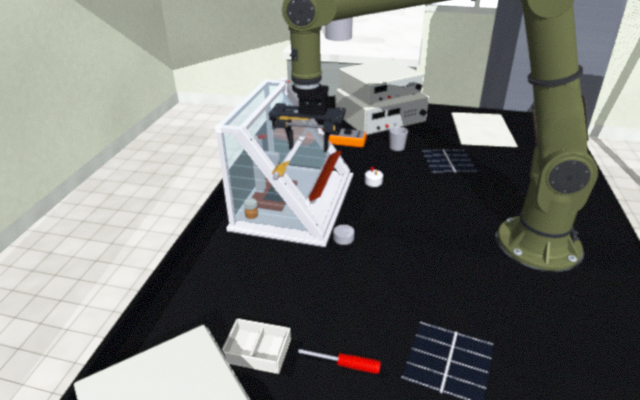

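The scene view shows the hood at x 313–425, y 115–275, with the lip at about (330, 205). In the side view the lip is at about (325, 175) and the brass clip on the near rail at about (281, 170). Next, crops and a colour mask.

```bash
python3 -c "
from h import *
a=load('scene0');b=load('side0')
A=cv2.resize(a['im'][105:285,290:440],None,fx=3,fy=3,interpolation=2)[:, :400]
B=cv2.resize(b['im'][110:250,215:365],None,fx=4,fy=4,interpolation=2)[:540,:]
A=cv2.resize(a['im'][105:285,300:420],(360,540),interpolation=2);B=cv2.resize(b['im'][115:250,255:365],(440,540),interpolation=2)
cv2.imwrite('pics/c1.png',np.hstack([A,B])[:,:,::-1])
for z,n,(x0,x1,y0,y1) in ((a,'scene',(310,350,160,250)),(b,'side',(300,350,140,210))):
  hsv=cv2.cvtColor(z['im'],cv2.COLOR_RGB2HSV); m=((hsv[...,0]<12)|(hsv[...,0]>172))&(hsv[...,1]>110)&(hsv[...,2]>40)
  k=np.zeros_like(m);k[y0:y1,x0:x1]=1;m&=k
  v,u=np.nonzero(m);p,d=pts(z,np.c_[u,v]);print(n,len(u),cv2.boxPoints(cv2.minAreaRect(np.c_[u,v].astype(np.float32))).round(0).tolist(),np.percentile(p[d>0],[2,50,98],axis=0).round(3).tolist())
"
```

```text
scene 607 [[324.0, 172.0], [334.0, 172.0], [334.0, 232.0], [324.0, 232.0]] [[0.595, -0.177, 0.107], [0.612, -0.061, 0.119], [0.631, 0.062, 0.126]]
side 454 [[308.0, 199.0], [327.0, 139.0], [348.0, 146.0], [329.0, 206.0]] [[0.595, -0.45, 0.002], [0.612, -0.036, 0.123], [0.635, 0.072, 0.128]]
```

View pics/c1.png

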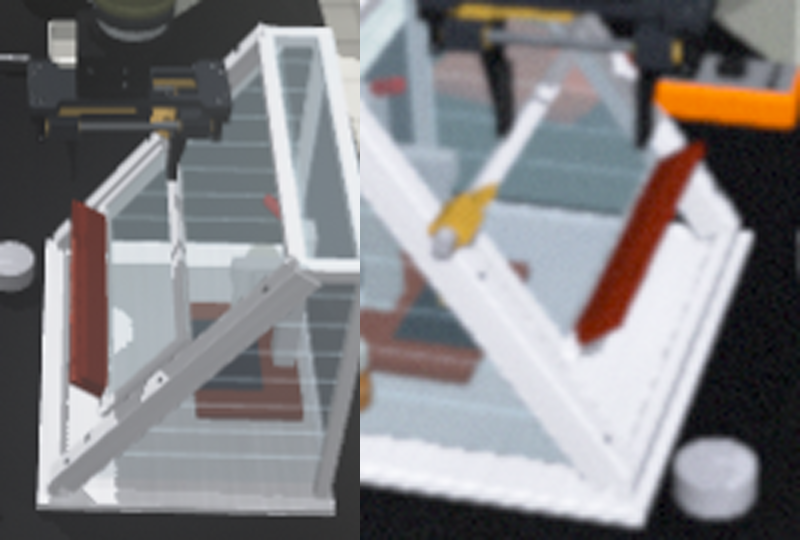

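```bash
python3 -c "
from h import *
save('wrist','w0')
for n,(x0,x1,y0,y1) in (('scene0',(310,350,160,250)),('side0',(300,350,145,210))):
  z=load(n);hsv=cv2.cvtColor(z['im'],cv2.COLOR_RGB2HSV); m=((hsv[...,0]<12)|(hsv[...,0]>172))&(hsv[...,1]>110)&(hsv[...,2]>40)
  k=np.zeros_like(m);k[y0:y1,x0:x1]=1;m&=k
  v,u=np.nonzero(m);p,d=pts(z,np.c_[u,v]);c=np.median(p[d>0],0);p=p[(d>0)&(abs(p[:,2]-c[2])<.03)]
  l=cv2.fitLine(p[:,:2].astype(np.float32),cv2.DIST_HUBER,0,.01,.01).ravel();yaw=np.degrees(np.arctan2(-l[0]*np.sign(l[1]),abs(l[1])))
  print(n,len(p),'yaw',yaw,l)
  t=np.radians(yaw);q=np.c_[p[:,:2]@[np.cos(t),np.sin(t)],p[:,:2]@[-np.sin(t),np.cos(t)],p[:,2]]
  print(np.percentile(q,[1,5,50,95,99],axis=0).round(4).tolist())
s=load('side0');hsv=cv2.cvtColor(s['im'],cv2.COLOR_RGB2HSV);m=(hsv[...,0]>14)&(hsv[...,0]<32)&(hsv[...,1]>120)
m[:155]=0;m[185:]=0;m[:,:265]=0;m[:,300:]=0
v,u=np.nonzero(m);p,d=pts(s,np.c_[u,v])
for i in np.argsort(u)[::-4]:print(u[i],v[i],p[i].round(3),end=';')
"
```

```text
scene0 601 yaw -2.6108985 [ 0.04555301  0.9989619   0.6123624  -0.06135124]
[[0.5983, -0.1519, 0.1069], [0.6002, -0.1426, 0.109], [0.6144, -0.0343, 0.1195], [0.6305, 0.0793, 0.1254], [0.6307, 0.0916, 0.1271]]
side0 431 yaw -4.176972 [ 0.07283736  0.99734384  0.6120608  -0.03186113]
[[0.5977, -0.1311, 0.1083], [0.6, -0.116, 0.1129], [0.6125, 0.014, 0.1229], [0.6286, 0.1139, 0.1271], [0.6314, 0.1187, 0.1283]]
287 162 [0.686 0.083 0.223];286 163 [0.686 0.089 0.223];285 165 [0.687 0.097 0.221];284 170 [0.687 0.107 0.212];284 165 [0.689 0.098 0.222];283 170 [0.689 0.109 0.213];283 168 [0.691 0.103 0.216];282 173 [0.689 0.119 0.211];282 169 [0.691 0.112 0.218];282 171 [0.69  0.117 0.215];281 169 [0.693 0.114 0.219];281 171 [0.69  0.122 0.218];281 172 [0.69  0.124 0.216];280 168 [0.695 0.116 0.223];280 175 [0.692 0.129 0.21 ];280 165 [0.698 0.105 0.225];279 166 [0.698 0.113 0.226];279 172 [0.695 0.125 0.216];278 168 [0.699 0.12  0.224];278 170 [0.697 0.127 0.223];277 167 [0.703 0.113 0.223];276 169 [0.703 0.124 0.223];275 170 [0.705 0.124 0.221];273 171 [0.712 0.122 0.216];
```

View pics/w0.png

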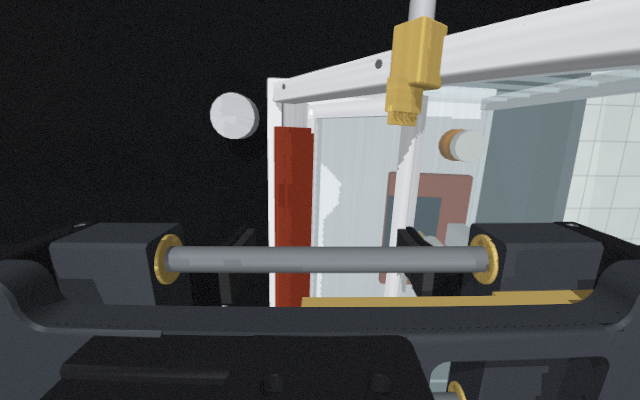

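The wrist view shows the lip at x 275–312, y 127–305, and the clip at (415, 60). The pointer's tip is at about (404, 120), and the weight at (235, 116). Next I'll measure the lip edges and pointer from this view.

```bash
python3 -c "
from h import *
z=load('w0');print(z['E'].round(3).tolist())
hsv=cv2.cvtColor(z['im'],cv2.COLOR_RGB2HSV); m=((hsv[...,0]<12)|(hsv[...,0]>172))&(hsv[...,1]>110)&(hsv[...,2]>40)
m[:, :255]=0;m[:,330:]=0;m[:110]=0;m[310:]=0
for v in (130,150,180,210,215,290,298):
  u=np.nonzero(m[v])[0]
  if len(u)<5: continue
  us=np.linspace(u[0]+1,u[-1]-1,6).astype(int)
  p,d=pts(z,np.c_[us,us*0+v]);print(v,u[0],u[-1],p.round(4).tolist())
r=np.nonzero(m.any(1))[0];print(r[0],r[-1])
m=(hsv[...,0]>14)&(hsv[...,0]<32)&(hsv[...,1]>100);m[140:]=0
for v in range(84,128,3):
  u=np.nonzero(m[v])[0]
  if len(u)<3: continue
  us=np.linspace(u[0]+1,u[-1]-1,5).astype(int)
  p,d=pts(z,np.c_[us,us*0+v]);print(v,u[0],u[-1],p.round(3).tolist())
"
python3 - <<'E'
import cv2
im=cv2.imread('pics/w0.png')
cv2.imwrite('pics/c2.png',cv2.resize(im[10:140,360:470],(440*5//4,130*5),interpolation=2)[:600])
E
```

```text
[[1.0, 0.001, -0.001, 0.65], [0.001, -0.97, -0.243, 0.066], [-0.001, 0.243, -0.97, 0.384], [0.0, 0.0, 0.0, 1.0]]
130 275 310 [[0.6049, 0.068, 0.1245], [0.6099, 0.068, 0.122], [0.6157, 0.0681, 0.1179], [0.6208, 0.0681, 0.1139], [0.6271, 0.0681, 0.1103], [0.6333, 0.0682, 0.1042]]
150 275 312 [[0.6042, 0.0503, 0.1246], [0.6101, 0.0501, 0.1209], [0.6169, 0.0503, 0.1234], [0.623, 0.0501, 0.1209], [0.6289, 0.0497, 0.1141], [0.6354, 0.0495, 0.1104]]
180 275 311 [[0.6032, 0.0228, 0.125], [0.6082, 0.0221, 0.121], [0.6152, 0.0227, 0.1243], [0.6213, 0.0219, 0.1197], [0.6275, 0.021, 0.1143], [0.634, 0.0203, 0.11]]
210 275 311 [[0.6019, -0.0063, 0.1247], [0.6073, -0.0069, 0.1225], [0.6143, -0.0064, 0.1241], [0.6205, -0.0079, 0.119], [0.6269, -0.0093, 0.1139], [0.6336, -0.0105, 0.1092]]
215 275 310 [[0.6017, -0.0114, 0.1244], [0.6072, -0.0119, 0.1226], [0.6142, -0.0114, 0.1241], [0.6195, -0.0127, 0.1198], [0.626, -0.0139, 0.1158], [0.6326, -0.0155, 0.1104]]
290 276 308 [[0.5988, -0.0935, 0.1228], [0.6048, -0.0945, 0.1211], [0.6114, -0.093, 0.1236], [0.6172, -0.0953, 0.1196], [0.6229, -0.0991, 0.11
[... 1278 characters left out ...]
692, 0.079, 0.221], [0.697, 0.079, 0.218], [0.704, 0.08, 0.213]]
111 388 420 [[0.685, 0.077, 0.221], [0.689, 0.078, 0.221], [0.693, 0.078, 0.22], [0.698, 0.078, 0.217], [0.704, 0.078, 0.214]]
114 388 416 [[0.684, 0.076, 0.222], [0.688, 0.076, 0.221], [0.693, 0.076, 0.219], [0.697, 0.076, 0.215], [0.703, 0.077, 0.21]]
117 388 415 [[0.685, 0.074, 0.222], [0.688, 0.074, 0.22], [0.692, 0.075, 0.218], [0.696, 0.075, 0.216], [0.702, 0.075, 0.212]]
120 388 415 [[0.685, 0.073, 0.222], [0.688, 0.073, 0.221], [0.692, 0.073, 0.218], [0.697, 0.073, 0.216], [0.702, 0.073, 0.211]]
123 387 415 [[0.685, 0.071, 0.221], [0.688, 0.071, 0.222], [0.693, 0.071, 0.218], [0.697, 0.071, 0.215], [0.702, 0.072, 0.21]]
```

View pics/c2.png

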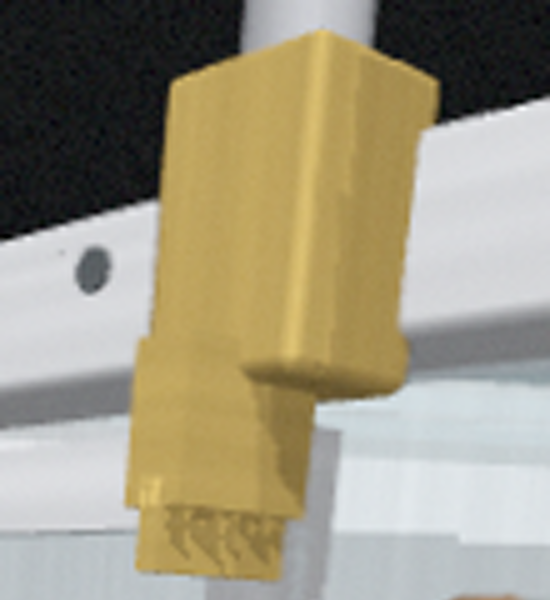

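Emit:
arm_command([
  [87, 0, -40, 0, 5],
  [87, 0, -80, 0, 12],
  [87, 0, -115, 0, 19],
  [87, -20, -115, 0, 26],
  [87, -50, -115, 0, 33],
])

```text
time: 0.57
position: [0.5331, -0.0467, 0.2364]
tool_rot: [-2.759, -1.499, -0.001]
ft_force: [0.5, 0.3, 0.4]
grip_width: 0.998
grip_force: 0.0
```

Emit:
arm_command([
  [87, 0, 0, 0, 7],
  [87, 0, 0, 0, 14],
  [87, 0, 0, 0, 21],
  [87, 0, 0, 0, 28],
  [87, 0, 0, 0, 35],
])

```text
time: 0.98
position: [0.5348, -0.0501, 0.2363]
tool_rot: [-3.086, -0.59, 0.001]
ft_force: [0.1, 0.8, -0.7]
grip_width: 1.0
grip_force: 0.0
```

Emit:
arm_command([
  [87, 0, 0, 0, 7],
  [87, 0, 0, 0, 14],
  [87, 0, 0, 0, 21],
  [87, 0, 0, 0, 24.2],
  [87, 0, 0, 0, 24.2],
])

```text
time: 1.4
position: [0.5348, -0.05, 0.2363]
tool_rot: [3.141, -0.062, -0.001]
ft_force: [-0.3, 0.1, 0.2]
grip_width: 0.999
grip_force: 0.0
```

```bash
python3 -c "
from h import *
from scipy.spatial.transform import Rotation as R
save('wrist','w1');s=get_state();print(s['time'],s['position'],R.from_rotvec(s['tool_rot']).as_matrix().round(4).tolist(),s['ft_force'],camera_params('wrist')['extrinsics'][:3,3])
z=load('w1');hsv=cv2.cvtColor(z['im'],cv2.COLOR_RGB2HSV); m=((hsv[...,0]<12)|(hsv[...,0]>172))&(hsv[...,1]>110)&(hsv[...,2]>40)
v,u=np.nonzero(m);print(u.min(),u.max(),v.min(),v.max())
for c in range(100,600,50):
  v=np.nonzero(m[:,c])[0]
  if len(v)<8: continue
  vs=np.linspace(v[0]+1,v[-1]-1,6).astype(int)
  p,d=pts(z,np.c_[vs*0+c,vs]);print(c,v[0],v[-1],p.round(4).tolist())
"
```

```text
1.45 [ 0.5348132  -0.04999206  0.23631162] [[0.9993, -0.0369, -0.0004], [-0.0369, -0.9993, -0.0], [-0.0004, 0.0001, -1.0]] [ 0.28078838  1.2597559  -0.76240703] [ 0.60122878 -0.05311849  0.38452232]
189 639 0 216
200 99 137 [[0.636, 0.0635, 0.1091], [0.629, 0.0615, 0.1157], [0.6226, 0.0608, 0.1193], [0.6162, 0.0599, 0.1233], [0.6102, 0.0615, 0.1216], [0.603, 0.062, 0.1228]]
250 97 137 [[0.6353, 0.0159, 0.1104], [0.6286, 0.0154, 0.1147], [0.6213, 0.015, 0.1188], [0.6149, 0.0144, 0.1235], [0.608, 0.0153, 0.1226], [0.6009, 0.016, 0.1224]]
300 97 136 [[0.6335, -0.0303, 0.1084], [0.6266, -0.0305, 0.1147], [0.6201, -0.0306, 0.12], [0.613, -0.0305, 0.1237], [0.607, -0.03, 0.122], [0.5999, -0.0297, 0.1233]]
350 97 136 [[0.6315, -0.0767, 0.1096], [0.6249, -0.0762, 0.1146], [0.6185, -0.0758, 0.1179], [0.6113, -0.0752, 0.1232], [0.6052, -0.0752, 0.122], [0.5981, -0.0751, 0.1218]]
400 98 137 [[0.6289, -0.1228, 0.1111], [0.6223, -0.1217, 0.1158], [0.616, -0.121, 0.119], [0.6088, -0.1197, 0.1248], [0.6027, -0.12, 0.1241], [0.5956, -0.1209, 0.1211]]
450 98 137 [[0.6277, -0.17, 0.1101], [0.621, -0.1681, 0.1152], [0.6147, -0.1675, 0.1177], [0.6074, -0.165, 0.1244], [0.6013, -0.1659, 0.123], [0.5941, -0.1673, 0.121]]
```

View pics/w1.png

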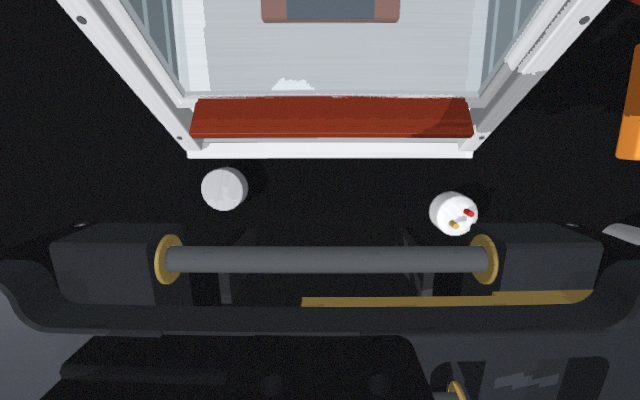

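The view confirms the tool is square to the lip (x 189–473, y 97–137). The weight at (224, 189) and the holder at (453, 213) stay below my path. I'll descend in front of the lip, then creep forward.

Emit:
arm_command([
  [87, 5, 0, 30, 0],
  [87, 10, 0, 60, 0],
  [87, 15, 0, 90, 0],
  [87, 22, 0, 111, 0],
  [87, 30, 0, 111, 0],
])

```text
time: 1.87
position: [0.5614, -0.051, 0.1204]
tool_rot: [-3.141, 0.057, 0.015]
ft_force: [-0.7, 0.6, -1.3]
grip_width: 1.001
grip_force: 0.0
```

Emit:
arm_command([
  [87, 5, 0, 0, 0],
  [87, 10, 0, 0, 0],
  [87, 13, 0, 0, 0],
  [87, 15, 0, 0, 0],
  [87, 15, 0, 0, 0],
])

```text
time: 2.28
position: [0.5811, -0.0518, 0.127]
tool_rot: [3.141, -0.06, 0.004]
ft_force: [-0.8, -0.2, 0.8]
grip_width: 0.997
grip_force: 0.0
```

Emit:
arm_command([
  [87, 1, 0, 0, 0],
  [87, 2, 0, 0, 0],
  [87, 3, 0, 0, 0],
  [87, 4, 0, 0, 0],
  [87, 4, 0, 0, 0],
])

```text
time: 2.7
position: [0.5841, -0.0519, 0.1256]
tool_rot: [3.141, -0.06, 0.0]
ft_force: [0.3, -0.0, 1.1]
grip_width: 0.997
grip_force: 0.0
```

```bash
cat > lip.py <<'E'
from h import *
import sys
f=sys.argv[1];save('wrist',f);s=get_state();print(s['time'],s['position'].round(4),s['ft_force'].round(2))
z=load(f);hsv=cv2.cvtColor(z['im'],cv2.COLOR_RGB2HSV); m=((hsv[...,0]<12)|(hsv[...,0]>172))&(hsv[...,1]>110)&(hsv[...,2]>40)
m[230:]=0
a=np.radians(-2.2);H=lambda p:p[...,0]*np.cos(a)+p[...,1]*np.sin(a)
S=lambda p:.5736*H(p)+.8192*p[...,2]
N=lambda p:.8192*H(p)-.5736*p[...,2]
print('tip target s',S(np.array([.693,.0725,.2175])) -.0015)
for c in range(40,600,60):
  v=np.nonzero(m[:,c])[0]
  if len(v)<8: continue
  vs=np.linspace(v[0]+2,v[-1]-2,7).astype(int)
  p,d=pts(z,np.c_[vs*0+c,vs]);print(c,v[0],v[-1],'s',S(p).round(4),'n',N(p).round(3),p[-1].round(4))
E
python3 lip.py w2
```

```text
2.75 [ 0.584  -0.0519  0.1256] [-0.04  0.35 -0.33]
tip target s 0.5722914103065071
160 161 222 s [0.4532 0.4533 0.4533 0.454  0.454  0.4489 0.4483] n [0.458 0.452 0.445 0.439 0.433 0.43  0.424] [0.6064 0.0406 0.1241]
220 161 228 s [0.453  0.4525 0.4527 0.454  0.452  0.4483 0.4439] n [0.458 0.451 0.444 0.438 0.432 0.427 0.422] [0.6009 0.0076 0.1216]
280 161 228 s [0.4525 0.4527 0.4535 0.4534 0.4527 0.4485 0.4458] n [0.458 0.451 0.444 0.438 0.432 0.427 0.421] [ 0.6003 -0.0273  0.1234]
340 161 228 s [0.4533 0.4524 0.5984 0.4529 0.4537 0.4481 0.4463] n [0.458 0.452 0.377 0.438 0.431 0.427 0.421] [ 0.5992 -0.0611  0.1239]
400 161 228 s [0.4525 0.4535 0.4526 0.4528 0.4526 0.4481 0.4442] n [0.458 0.451 0.444 0.438 0.432 0.427 0.422] [ 0.5972 -0.0954  0.1218]
460 161 228 s [0.4526 0.4531 0.4514 0.4524 0.4526 0.4484 0.4436] n [0.458 0.451 0.445 0.438 0.432 0.427 0.422] [ 0.5956 -0.1304  0.1213]
520 162 222 s [0.4537 0.4535 0.453  0.4544 0.4532 0.4486 0.4489] n [0.457 0.451 0.446 0.439 0.434 0.43  0.424] [ 0.599  -0.1633  0.1245]
```

Emit:
arm_command([
  [87, 1, 0, 0, 0],
  [87, 2, 0, 0, 0],
  [87, 3, 0, 0, 0],
  [87, 4, 0, 0, 0],
  [87, 4, 0, 0, 0],
])

```text
time: 3.17
position: [0.5861, -0.052, 0.1253]
tool_rot: [-3.141, 0.06, 0.007]
ft_force: [-6.0, -0.2, 3.2]
grip_width: 0.996
grip_force: 3.1
```

Contact is made, at about 6 N. Pushing up the slope now.

Emit:
arm_command([
  [87, 1.7, 0, -2.5, 0],
  [87, 4.6, 0, -6.6, 0],
  [87, 7.5, 0, -10.7, 0],
  [87, 10.3, 0, -14.7, 0],
  [87, 13.2, 0, -18.8, 0],
])

```text
time: 3.58
position: [0.5982, -0.0524, 0.1429]
tool_rot: [-3.141, 0.06, 0.012]
ft_force: [-6.7, 0.6, -0.7]
grip_width: 1.002
grip_force: 3.3
```

```bash
python3 lip.py w3
```

```text
3.6333 [ 0.5992 -0.0525  0.144 ] [-7.04  0.7   2.69]
tip target s 0.5722914103065071
160 168 222 s [0.4731 0.4744 0.4744 0.4735 0.4753 0.4742 0.4701] n [0.456 0.45  0.445 0.44  0.434 0.43  0.426] [0.6204 0.0404 0.1408]
220 167 229 s [0.4745 0.474  0.4743 0.4751 0.4739 0.4685 0.4681] n [0.456 0.45  0.444 0.437 0.432 0.428 0.422] [0.6152 0.0062 0.1411]
280 167 229 s [0.4757 0.4737 0.475  0.4741 0.474  0.4692 0.4697] n [0.455 0.45  0.443 0.438 0.432 0.428 0.422] [ 0.6145 -0.0282  0.1426]
340 167 229 s [0.4732 0.4755 0.4733 0.4749 0.4739 0.47   0.4686] n [0.456 0.45  0.444 0.438 0.432 0.428 0.422] [ 0.6129 -0.0616  0.1415]
400 167 229 s [0.4742 0.4744 0.4743 0.4736 0.474  0.4681 0.47  ] n [0.456 0.45  0.444 0.438 0.433 0.429 0.422] [ 0.6121 -0.095   0.1428]
460 167 229 s [0.4746 0.4746 0.4749 0.4738 0.4754 0.4685 0.4682] n [0.456 0.45  0.444 0.438 0.432 0.428 0.423] [ 0.6101 -0.1297  0.1411]
520 168 222 s [0.4736 0.4751 0.4743 0.4737 0.4741 0.4748 0.4694] n [0.456 0.45  0.445 0.44  0.435 0.43  0.426] [ 0.6125 -0.1651  0.14  ]
```

View pics/w3.png

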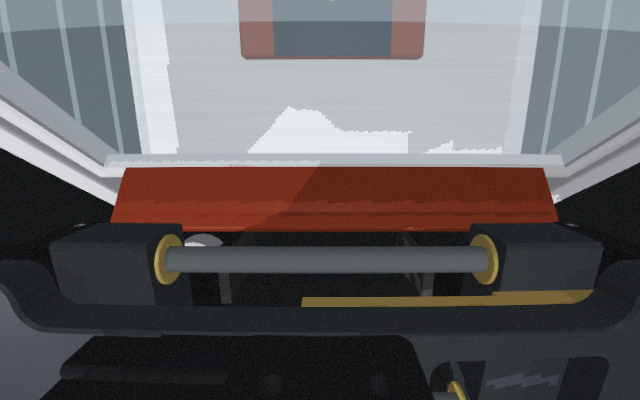

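The wrist view shows the lip (x 110–557, y 167–229) raised evenly, with the fingers under its edge, and it moved 21.5 mm. Continuing.

Emit:
arm_command([
  [87, 3, 0, -4, 0],
  [87, 6, 0, -8.5, 0],
  [87, 9.5, 0, -13.5, 0],
  [87, 13, 0, -18.5, 0],
  [87, 16, 0, -22.9, 0],
])

```text
time: 4.05
position: [0.6144, -0.0531, 0.166]
tool_rot: [-3.141, 0.06, 0.011]
ft_force: [-5.8, 0.5, -1.1]
grip_width: 1.001
grip_force: 3.4
```

Emit:
arm_command([
  [87, 3, 0, -4.3, 0],
  [87, 6, 0, -8.6, 0],
  [87, 9.5, 0, -13.5, 0],
  [87, 13, 0, -18.5, 0],
  [87, 16, 0, -22.9, 0],
])

```text
time: 4.47
position: [0.6305, -0.0537, 0.189]
tool_rot: [-3.141, 0.06, 0.011]
ft_force: [-6.5, 0.4, 0.4]
grip_width: 1.002
grip_force: 3.5
```

Emit:
arm_command([
  [87, 3, 0, -4.3, 0],
  [87, 6, 0, -8.6, 0],
  [87, 9, 0, -12.9, 0],
  [87, 11.5, 0, -16.4, 0],
  [87, 13, 0, -18.6, 0],
])

```text
time: 4.88
position: [0.6437, -0.0542, 0.2079]
tool_rot: [-3.141, 0.06, 0.01]
ft_force: [-6.3, 1.3, -0.8]
grip_width: 1.003
grip_force: 3.6
```

```bash
python3 lip.py w4; python3 -c "
from h import *
save('side','side1');b=load('side1');cv2.imwrite('pics/c3.png',cv2.resize(b['im'][115:250,255:365],(440,540),interpolation=2)[:,:,::-1])"
```

```text
4.9333 [ 0.6441 -0.0542  0.2083] [-6.93 -0.    2.03]
tip target s 0.5722914103065071
160 167 222 s [0.5539 0.5536 0.5533 0.5547 0.5548 0.5547 0.5493] n [0.456 0.451 0.445 0.44  0.434 0.429 0.426] [0.6659 0.0387 0.2056]
220 167 229 s [0.5538 0.5537 0.555  0.5537 0.5538 0.5486 0.5492] n [0.456 0.45  0.443 0.438 0.432 0.428 0.422] [0.6613 0.0037 0.2078]
280 167 229 s [0.5533 0.5534 0.5536 0.5525 0.5543 0.5486 0.5495] n [0.456 0.45  0.444 0.438 0.432 0.428 0.422] [ 0.6602 -0.03    0.208 ]
340 167 229 s [0.5533 0.5541 0.5538 0.5527 0.5529 0.5482 0.548 ] n [0.456 0.45  0.444 0.438 0.433 0.428 0.423] [ 0.6584 -0.0634  0.2066]
400 167 229 s [0.5542 0.554  0.5539 0.5535 0.5538 0.547  0.548 ] n [0.456 0.45  0.444 0.438 0.432 0.429 0.423] [ 0.6572 -0.0971  0.2066]
460 167 229 s [0.5548 0.5539 0.5549 0.5547 0.5546 0.5488 0.5495] n [0.456 0.45  0.443 0.437 0.432 0.428 0.422] [ 0.6564 -0.1305  0.2081]
520 168 222 s [0.5538 0.5536 0.5529 0.5527 0.5536 0.5527 0.5493] n [0.456 0.451 0.446 0.44  0.435 0.43  0.426] [ 0.6582 -0.1664  0.2056]
```

View pics/w4.png

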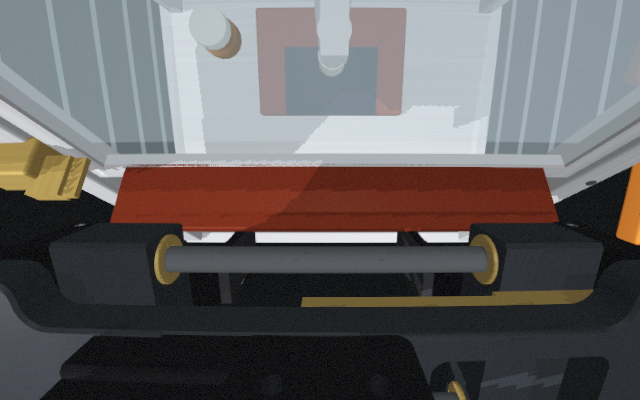

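The pointer tip is now in the same view at about (75, 178), left of the lip (x 110–557). I'll measure it in this frame.

```bash
cat > ptr.py <<'E'
from h import *
import sys
a=np.radians(-2.2);H=lambda p:p[...,0]*np.cos(a)+p[...,1]*np.sin(a)
S=lambda p:.5736*H(p)+.8192*p[...,2]
N=lambda p:.8192*H(p)-.5736*p[...,2]
z=load(sys.argv[1]);hsv=cv2.cvtColor(z['im'],cv2.COLOR_RGB2HSV);m=(hsv[...,0]>14)&(hsv[...,0]<32)&(hsv[...,1]>100);m[230:]=0;m[:,150:]=0
for c in range(40,100,4):
  v=np.nonzero(m[:,c])[0]
  if len(v)<5: continue
  vs=np.linspace(v[0]+1,v[-1]-1,8).astype(int)
  p,d=pts(z,np.c_[vs*0+c,vs]);print(c,v[0],v[-1],'s',S(p).round(4),'n',N(p).round(3),p[3].round(3))
E
python3 ptr.py w4; echo; sed -i 's/m\[230:\]=0;m\[:,150:\]=0/m[140:]=0;m[:84]=0;m[:,:370]=0;v,u=np.nonzero(m);p,d=pts(z,np.c_[u,v]);k=v>112;print("w0 tip s",np.percentile(S(p[k]),[5,25,50,75,95]),"stage",np.percentile(S(p[(v<107)\&(d>0)]),[5,25,50,75,95]));m[:]=0/' ptr.py; python3 ptr.py w0
```

```text
40 142 200 s [0.582  0.5787 0.5788 0.577  0.5761 0.5761 0.5763 0.5704] n [0.457 0.454 0.449 0.446 0.442 0.437 0.433 0.431] [0.7   0.091 0.217]
44 144 200 s [0.5791 0.5775 0.576  0.5768 0.5763 0.5758 0.5761 0.5687] n [0.458 0.454 0.45  0.445 0.441 0.437 0.433 0.431] [0.699 0.088 0.217]
48 147 200 s [0.5757 0.5763 0.5759 0.5767 0.5764 0.5761 0.5762 0.5686] n [0.458 0.453 0.449 0.445 0.44  0.436 0.433 0.431] [0.699 0.086 0.217]
52 149 200 s [0.574  0.5756 0.5773 0.5762 0.5758 0.576  0.5757 0.5694] n [0.458 0.452 0.447 0.444 0.44  0.436 0.432 0.431] [0.698 0.084 0.217]
56 151 200 s [0.5724 0.5761 0.5768 0.5765 0.5755 0.5769 0.5764 0.5696] n [0.457 0.451 0.447 0.443 0.44  0.436 0.432 0.431] [0.697 0.081 0.218]
60 154 200 s [0.5682 0.5761 0.5764 0.5766 0.5762 0.5759 0.5751 0.5701] n [0.458 0.45  0.446 0.442 0.439 0.435 0.432 0.431] [0.697 0.079 0.219]
64 156 200 s [0.5764 0.5764 0.5761 0.575  0.5747 0.5723 0.5735 0.5695] n [0.452 0.448 0.445 0.442 0.439 0.436 0.433 0.431] [0.695 0.078 0.218]
68 156 200 s [0.5747 0.575  0.5744 0.5736 0.5739 0.5739 0.5745 0.5694] n [0.453 0.449 0.446 0.443 0
[... 188 characters left out ...]
6 158 198 s [0.5731 0.5737 0.5733 0.5732 0.5727 0.5742 0.5733 0.5713] n [0.452 0.449 0.446 0.443 0.44  0.436 0.434 0.431] [0.695 0.073 0.216]
80 158 194 s [0.5743 0.5731 0.5737 0.5732 0.5729 0.573  0.5707 0.3645] n [0.452 0.45  0.447 0.444 0.441 0.438 0.437 0.519] [0.696 0.071 0.215]
84 158 178 s [0.574  0.5738 0.5741 0.5737 0.5719 0.5722 0.5721 0.5707] n [0.452 0.451 0.449 0.448 0.447 0.446 0.444 0.443] [0.699 0.07  0.213]
88 159 165 s [0.5727 0.5727 0.572  0.572  0.5708 0.5708 0.5707 0.5711] n [0.452 0.452 0.452 0.452 0.452 0.452 0.451 0.45 ] [0.701 0.07  0.21 ]

w0 tip s [0.57267238 0.57356044 0.57393952 0.57458733 0.58350402] stage [0.57000344 0.57524995 0.57611564 0.57667798 0.58253294]
```

Emit:
arm_command([
  [87, 3, 0, -4.3, 0],
  [87, 6, 0, -8.6, 0],
  [87, 9.5, 0, -13.5, 0],
  [87, 12.5, 0, -17.8, 0],
  [87, 15, 0, -21.4, 0],
])

```text
time: 5.4
position: [0.6586, -0.0548, 0.2292]
tool_rot: [-3.141, 0.06, 0.011]
ft_force: [-7.0, -0.4, 0.3]
grip_width: 1.001
grip_force: 3.7
```

```bash
sed -i 's/m\[140:\]=0;m\[:84\].*m\[:\]=0/m[230:]=0;m[:,150:]=0/' ptr.py; sed -i '/^  p,d=pts/a\  V=S(p)[(d>0)]' lip.py; python3 lip.py w5; python3 ptr.py w5
```

```text
5.45 [ 0.6593 -0.0548  0.23  ] [-7.86 -0.32  1.96]
tip target s 0.5722914103065071
160 168 223 s [0.5805 0.5802 0.5799 0.5808 0.5792 0.5775 0.5748] n [0.455 0.45  0.444 0.439 0.434 0.43  0.426] [0.6802 0.0383 0.2268]
220 167 229 s [0.5795 0.5803 0.5798 0.5811 0.5802 0.5752 0.5753] n [0.456 0.45  0.444 0.437 0.432 0.428 0.422] [0.6762 0.0031 0.2292]
280 167 229 s [0.5799 0.5794 0.5791 0.5802 0.5791 0.5745 0.5748] n [0.456 0.45  0.444 0.438 0.433 0.428 0.422] [ 0.6749 -0.0305  0.2287]
340 167 229 s [0.5793 0.5787 0.5797 0.5788 0.5797 0.575  0.5756] n [0.456 0.451 0.444 0.438 0.432 0.428 0.422] [ 0.6739 -0.0639  0.2294]
400 167 229 s [0.5795 0.5792 0.5804 0.5794 0.5793 0.5743 0.5754] n [0.456 0.45  0.444 0.438 0.433 0.428 0.422] [ 0.6726 -0.0973  0.2293]
460 167 229 s [0.5801 0.5802 0.5802 0.5794 0.5794 0.5759 0.574 ] n [0.456 0.45  0.444 0.438 0.433 0.428 0.422] [ 0.6707 -0.1318  0.2279]
520 168 222 s [0.5806 0.58   0.5794 0.5801 0.5798 0.5803 0.5748] n [0.455 0.45  0.446 0.44  0.435 0.43  0.426] [ 0.6729 -0.1674  0.2263]
40 167 203 s [0.5828 0.5844 0.5824 0.5822 0.5836 0.5824 0.5784 0
[... 1380 characters left out ...]
0.58   0.5799 0.5793 0.5756 0.5758 0.5754 0.5761 0.5697] n [0.458 0.454 0.449 0.446 0.442 0.438 0.433 0.431] [0.7   0.092 0.215]
84 168 215 s [0.5779 0.5768 0.5759 0.5753 0.5756 0.5768 0.5761 0.5706] n [0.457 0.454 0.45  0.446 0.442 0.437 0.433 0.431] [0.699 0.089 0.216]
88 171 215 s [0.5753 0.5767 0.577  0.5764 0.5759 0.5752 0.5769 0.57  ] n [0.457 0.452 0.448 0.444 0.44  0.437 0.433 0.431] [0.698 0.085 0.217]
92 173 215 s [0.5716 0.5764 0.5764 0.5762 0.576  0.5763 0.5755 0.5682] n [0.457 0.451 0.447 0.444 0.44  0.436 0.433 0.432] [0.697 0.083 0.218]
96 175 215 s [0.5683 0.5765 0.5763 0.5747 0.5761 0.5763 0.5764 0.5704] n [0.457 0.45  0.447 0.443 0.44  0.436 0.433 0.431] [0.697 0.081 0.216]
```

Emit:
arm_command([
  [87, 1, 0, -1.4, 0],
  [87, 2, 0, -2.8, 0],
  [87, 3.1, 0, -4.4, 0],
  [87, 3.1, 0, -4.4, 0],
  [87, 3.1, 0, -4.4, 0],
])

```text
time: 5.87
position: [0.6619, -0.0549, 0.2337]
tool_rot: [-3.141, 0.06, 0.01]
ft_force: [-6.7, 0.7, 1.1]
grip_width: 0.999
grip_force: 3.6
```

```bash
python3 lip.py w6; python3 ptr.py w6|tail -5
```

```text
5.9167 [ 0.6619 -0.0549  0.2337] [-7.34  0.69  0.8 ]
tip target s 0.5722914103065071
160 168 222 s [0.5847 0.5855 0.5856 0.5846 0.5848 0.585  0.5806] n [0.456 0.45  0.445 0.44  0.435 0.43  0.426] [0.684  0.0381 0.2313]
220 167 229 s [0.5847 0.5853 0.5862 0.5848 0.5858 0.5799 0.5807] n [0.456 0.45  0.443 0.438 0.432 0.428 0.422] [0.6794 0.003  0.2336]
280 167 229 s [0.5856 0.5864 0.5868 0.5862 0.5859 0.5797 0.5809] n [0.456 0.45  0.443 0.437 0.432 0.428 0.422] [ 0.6783 -0.0307  0.2337]
340 167 229 s [0.5854 0.5855 0.5853 0.5834 0.5859 0.5801 0.5814] n [0.456 0.45  0.444 0.439 0.432 0.428 0.422] [ 0.6772 -0.064   0.2342]
400 167 229 s [0.5855 0.5847 0.5851 0.5854 0.5852 0.5804 0.5796] n [0.456 0.451 0.444 0.438 0.432 0.428 0.423] [ 0.6753 -0.0978  0.2324]
460 167 229 s [0.5845 0.5853 0.5862 0.5853 0.5851 0.5808 0.5797] n [0.457 0.45  0.444 0.438 0.433 0.428 0.422] [ 0.674  -0.1319  0.2326]
520 168 222 s [0.585  0.5853 0.5852 0.5854 0.5842 0.5849 0.5808] n [0.456 0.451 0.446 0.44  0.435 0.43  0.426] [ 0.6763 -0.1672  0.2313]
80 166 216 s [0.5832 0.5832 0.5822 0.582  0.5795 0.577  0.5753 0.5738] n [0.459 0.455 0.451 0.446 0.443 0.439 0.435 0.431] [0.703 0.091 0.221]
84 168 218 s [0.5825 0.5818 0.5804 0.5793 0.5777 0.5761 0.5764 0.5689] n [0.458 0.454 0.45  0.446 0.442 0.438 0.433 0.431] [0.702 0.091 0.219]
88 171 218 s [0.58   0.5794 0.5772 0.577  0.5755 0.5755 0.5755 0.5703] n [0.457 0.453 0.45  0.446 0.442 0.438 0.434 0.431] [0.7   0.09  0.217]
92 173 218 s [0.5772 0.5753 0.5763 0.5752 0.5764 0.5754 0.5768 0.5696] n [0.457 0.454 0.449 0.446 0.441 0.438 0.433 0.431] [0.699 0.089 0.216]
96 175 218 s [0.5733 0.5764 0.5758 0.5751 0.5757 0.5755 0.5764 0.5694] n [0.458 0.453 0.449 0.445 0.441 0.437 0.433 0.431] [0.698 0.086 0.216]
```

The underside is at 0.5723 against the pointer's 0.5722. Backing straight off.

Emit:
arm_command([
  [87, -2, 0, 0, 0],
  [87, -5, 0, 0, 0],
  [87, -15, 0, 0, 0],
  [87, -30, 0, 0, 0],
  [87, -50, 0, 0, 0],
])

```text
time: 6.33
position: [0.6149, -0.053, 0.2344]
tool_rot: [3.141, -0.06, 0.003]
ft_force: [-0.1, 0.4, 0.4]
grip_width: 0.998
grip_force: 0.0
```

Emit:
arm_command([
  [87, -20, 0, 0, 0],
  [87, -40, 0, 0, 0],
  [87, -50, 0, 0, 0],
  [87, -50, 0, 0, 0],
  [87, -50, 0, 0, 0],
])

```text
time: 6.75
position: [0.565, -0.0511, 0.2352]
tool_rot: [3.141, -0.06, 0.004]
ft_force: [-0.1, 0.2, 1.2]
grip_width: 1.002
grip_force: 0.0
```

```bash
python3 lip.py w7; sed -i 's/m\[:,150:\]=0/m[:,300:]=0/;s/range(40,100,4)/range(40,300,6)/' ptr.py; python3 ptr.py w7|tail -8; python3 -c "
from h import *
save('side','side2');b=load('side2');A=cv2.resize(b['im'][130:230,255:365],(440,400),interpolation=2);B=cv2.resize(load('w7')['im'][0:250,:220],(352,400))
cv2.imwrite('pics/c4.png',np.hstack([A,B])[:,:,::-1])"
```

```text
6.8 [ 0.5653 -0.0511  0.235 ] [ 0.38 -1.05  0.49]
tip target s 0.5722914103065071
100 0 54 s [0.5856 0.5853 0.5853 0.5826 0.5807 0.5797 0.5754] n [0.445 0.439 0.433 0.43  0.426 0.422 0.42 ] [0.6772 0.0603 0.2302]
160 0 52 s [0.5845 0.5862 0.5859 0.5818 0.5805 0.5791 0.5752] n [0.444 0.435 0.43  0.43  0.425 0.422 0.421] [0.6761 0.0285 0.2299]
220 0 50 s [0.5852 0.5858 0.5855 0.5827 0.58   0.5791 0.5742] n [0.442 0.435 0.43  0.428 0.427 0.422 0.422] [ 0.6758 -0.0019  0.228 ]
280 0 49 s [0.5856 0.5847 0.5846 0.5816 0.5804 0.5801 0.5748] n [0.44  0.436 0.431 0.43  0.426 0.421 0.422] [ 0.6745 -0.0327  0.2288]
340 0 49 s [0.5861 0.5863 0.5849 0.5823 0.58   0.5801 0.575 ] n [0.439 0.434 0.43  0.429 0.426 0.421 0.422] [ 0.6732 -0.063   0.2292]
400 0 49 s [0.5854 0.5857 0.5852 0.5815 0.5799 0.5791 0.5754] n [0.441 0.435 0.43  0.43  0.426 0.423 0.422] [ 0.6722 -0.0931  0.2295]
460 0 50 s [0.585  0.5858 0.5859 0.5824 0.5801 0.5793 0.5751] n [0.443 0.436 0.43  0.429 0.427 0.422 0.422] [ 0.6711 -0.1239  0.2291]
520 0 53 s [0.5856 0.5851 0.5866 0.5824 0.5805 0.5803 0.5745] n [0.444 0.438 0.43  0.4
[... 608 characters left out ...]
 51 s [0.5793 0.5776 0.5764 0.5762 0.5771 0.5759 0.5734 0.5691] n [0.458 0.454 0.45  0.444 0.437 0.433 0.431 0.431] [0.698 0.088 0.217]
70 6 118 s [0.575  0.5765 0.5755 0.5445 0.4119 0.4009 0.3896 0.3783] n [0.459 0.443 0.432 0.457 0.588 0.572 0.555 0.537] [0.692 0.117 0.184]
76 12 168 s [0.5762 0.575  0.5421 0.4054 0.3892 0.3729 0.3558 0.3388] n [0.451 0.435 0.457 0.577 0.555 0.531 0.507 0.482] [0.716 0.272 0.001]
82 12 49 s [0.5759 0.5761 0.5767 0.5749 0.5739 0.5803 0.5804 0.57  ] n [0.451 0.447 0.442 0.44  0.438 0.425 0.421 0.431] [0.694 0.077 0.218]
88 11 15 s [0.5763 0.5763 0.5763 0.5763 0.5758 0.5758 0.5758 0.5757] n [0.451 0.451 0.451 0.451 0.451 0.451 0.451 0.451] [0.704 0.076 0.213]
```

View pics/c4.png

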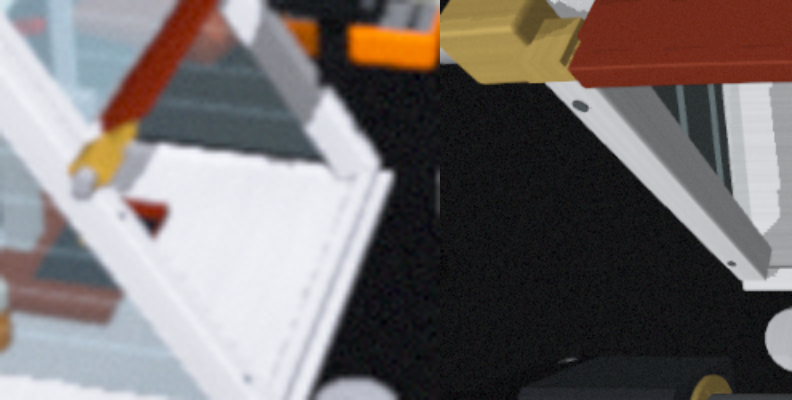

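The lip's left end meets the pointer at about (105, 125) in the left crop and (575, 60) in the right one. The underside still reads 0.5723 against the pointer's 0.5722, the clip hasn't moved, and the arm is clear.

```bash
python3 -c "
from bench import *
print(close_job())"
```

```text
the job is handed in; nothing more can be done
None
```

I pushed the window up about 132 mm; the lip's underside measured within about 0.2 mm of the clip's pointer after I backed off, with the arm clear, and the job is handed in (result not reported).

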